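Park the slab roller and hold its brake down by the knob

TASK

Slide the slab roller's carriage all the way to its end stops at the robot's left, then take the loose bar knob, turn it so that its D-shaped hole matches the D-shaft on the carriage, fit it fully home on the shaft and press it down so that the spring brake plunger goes fully down. Finish while still holding the knob pressed down with the gripper, with the carriage still against its stops; leave the other things on the table where they are.

Things in the scene. Friction and masses are not known exactly. Their poses are not given: they have to be found in the camera images.
- roller_bed: The slab roller: a plywood bed 240 x 360 x 18 mm fixed on the table, turned by up to 0.2 rad; origin under its centre, y along its two aluminium rails, towards the two dark steel end stops. On it runs the aluminium carriage: a bridge 206 mm (x) by 40 mm (y) over a wooden roller 54 mm thick, its flat top 86 mm above the table.
- carriage (a joint): Travel of the carriage along the rails, m: 0 at the right end, 0.22 hard against the two dark steel end stops at the left end (the bed's +y). It stays where it is left; sliding it takes about 4 N.
- plunger (a joint): How far the spring brake plunger (the D-shaft) is pushed down, m: 0 up, 0.008 fully down. The spring takes about 4 N to start and 11 N when fully down; it comes up again when let go. The shaft cannot turn.
- handle_grip (a point): Middle of the carriage's handle, an upright dark wooden post 20 mm in diameter and 50 mm tall on top of the carriage, on its side nearer the robot; this point is 25 mm below the post's top and 25 mm above the carriage's top. Its axes are the carriage's: y is the direction of travel towards the stops, z up. The shaft stands 90 mm from the post along +x.
- shaft_tip (a point): Centre of the top of the upright steel D-shaft on the carriage's side away from the robot; moves with carriage and plunger. 20 mm in diameter with one flat, 6 mm from the axis; x of this point points out through the flat (at yaw 0 away from the robot), z up. The tip is 32 mm above the carriage's top (a collar 32 mm wide, 2 mm high lies around its foot), with a 2.5 mm chamfer.
- knob_center (a point): Centre, half-way up, of the loose black knob: 52 mm tall, standing on its hub, about 80 g. The hub: lower 24 mm, 38 mm in diameter, with a D-shaped blind hole from below, 20 mm deep, 22.4 mm in diameter, its flat 7.2 mm from the axis on the +x (nose) side. z up. Fully home, the shaft's tip meets the hole's roof: this point is then 6 mm above shaft_tip and the plunger can still go down.
- knob_bar (a point): Centre of the knob's bar grip, on its axis, 38 mm above its underside (12 mm above knob_center). The bar is the knob's upper 28 mm: 16 mm wide (y), from 24 mm behind the axis to 36 mm ahead, the last 13 mm tapering to a pointed nose at +x: x points to the nose, and the flat of the hole is on the nose's side. The hub's top is 14 mm below this point.
- spare_center (a point): Centre of another, plain round black knob without bar or nose, 42 mm in diameter and 38 mm tall; leave it alone.
- jar_center (a point): Centre of a small closed white jar, 52 mm in diameter, 65 mm tall; leave it alone.
- cup_center (a point): Centre of a terracotta cup, 72 mm wide, 80 mm tall; leave it alone.
- bowl_center (a point): Centre of a terracotta bowl, 100 mm wide, 45 mm tall; leave it alone.
- rib_center (a point): Centre of a flat steel rib (scraper), 90 x 45 x 5 mm, lying on the table; leave it alone.
- strip_center (a point): Centre of a wooden thickness strip, 220 x 30 x 8 mm, lying on the table; leave it alone.
- brush_center (a point): A point on a brush lying on the table; leave it alone.
Things that resemble listed ones, but are neither listed nor needed, are in the scene too. Leave any blue look-alike of the part that bears knob_center alone.

How it is judged:
On the way, in this order (a step that is already met when the one before it is completed fails the run):
1. the carriage is against its end stops, the knob not yet on the shaft (value of joint carriage above 0.214 m and horizontal distance between knob_center and shaft_tip above 0.04 m), for 0.2 s.
2. the knob is fully home on the shaft, with the carriage against its stops (horizontal distance between knob_center and shaft_tip below 0.004 m and z of knob_center in the frame of shaft_tip between 0.003 and 0.0085 m and angle between the x axis of knob_center and the x axis of shaft_tip, either way round below 0.25 rad and angle between knob_center's own z axis and vertical below 0.12 rad and value of joint carriage above 0.214 m), for 0.2 s.
At the end, for the whole second after the job is handed in: Carriage within 6 mm of its stops, knob fully home on the D-shaft (within 2.5 mm, on axis within 4 mm, upright, flats matched), the gripper still holding or pressing it (over 2 N), the plunger down by more than 5.5 of its 8 mm, all through the last second (all of step 2 and value of joint plunger above 0.0055 m and contact force between the fingers and knob above 2 N); the arm keeps its last pose, push and grip.
It fails at once if another loose thing on the table is pushed more than 30 mm from its place (distance of any of spare_center, jar_center, cup_center, bowl_center, rib_center, strip_center, brush_center from where it was at the start of the episode above 0.03 m).
It also fails if it takes over 54 s, if anything falls off the work surface, if the arm or the gripper's body presses on something with over 40 N, if the wrist force passes 120 N, or if a joint passes its speed limit or range.

ROBOT

A 6-joint arm with a two-finger parallel gripper is mounted at the origin on the work surface. World frame = base frame: x ahead of the robot, y to its left, z up, the work surface at z = 0. Lengths are in m, angles in rad, forces in N, time in s.
With the tool pointing down it reaches from about 0.35 to 0.975 m from the base axis. Payload 4.9 kg.
Tool frame: the origin (TCP) lies at the centre of the arm's flange, where the gripper is bolted on; the fingertips stand 173 mm ahead of it and the grasp point (between the pads) lies 155 mm ahead of it (bot.tcp_to_grasp is the distance from the TCP to the grasp point, in m); z points along the fingers, y is the direction in which the jaws open and shut (so a half turn about z gives the same grasp; the last joint's range is limited). The gripper opens to 85 mm and grips with 20 to 120 N. Pads are 22 mm wide; open, the fingers measure 114 mm over their backs; the gripper's body (76 mm by 85 mm) begins 54 mm behind the grasp point. The pads swing forward as they close: fully open they stand 13 mm farther back than shut.
Start: joints at [-1.239, 0.053, 1.613, -0, 1.476, -0.119], TCP at [0.272, -0.563, 0.405] pointing down, gripper open.
Joint ranges: [-3.01, 3.01], [-1.01, 2.22], [0.06, 2.58], [-1.02, 4.17], [0.09, 2.62], [-3.14, 3.14]. Speed limits (rad/s): [2.57, 2.57, 3.14, 3.14, 3.14, 3.14].

INTERFACE

Orientations are given as a rotation vector (axis times angle).
In Python, from plant import bot gives the robot as it stands.
- The arm moves only by the shell command python3 -m inch 'ROWS' [OPENING] [FORCE]. ROWS is JSON, a list that holds one entry, the list of rows, each a list of 4 numbers: the shift along the tool's x, y, z each as a share of 1 m, from -1 to 1, then the turn about the tool's z as a share of 120 degrees, from -1 to 1. A call has 1 to 20 rows; each row is the pose to reach, as a shift and turn from the pose commanded when the call began, along the tool's axes at that moment; what a row does not reach only later rows make up. A row lasts 1/8 s, in which the tool goes at most 62.5 mm and 10.7 degrees, less where a joint would pass 70% of its speed; a pose out of reach is approached as far as the arm can. A call with a number of a shift or a turn outside -1 to 1 is refused whole. A call with a gripper value outside its range is refused whole. OPENING is the gripper's target within -1 to 1 (shut at 1, half-way at 0, fully open at -1), set as the call begins (- or left out, the last holds). The fingers move at their own pace and stop on an object; FORCE is the grip in N (left out, the last holds). Time passes only in rows, so rows that repeat a pose let the fingers close. It gives the time, the measured TCP pose, the force and the opening at its end, in the units of the state.
- bot.get_state(): the state, without advancing time (a new reading comes with each control period).
- bot.read_camera(name): name is "scene" or "top"; returns the picture (384x512x3 uint8, blue, green, red); there is no depth.
- bot.camera_model(name): a dict with "fx", "fy", "cx", "cy" (pixels), "world_to_cam" (4x4, takes a point from world to camera coordinates). Camera axes: x right, y up, looking along -z (the intrinsics and any distortion apply to the point x, -y, -z); pixel columns grow to the right and rows downward; lengths in m; the calibration is good to about 2 mm. A picture is of the moment at which its call begins. camera_model takes no time and is no camera call.
- bot.hand_in(): hands the job in, once; it reports no verdict.
The state is a dict: "time_s": time; "q": joint angles; "dq": joint speeds; "effort": joint torques, N m; "ee_pos": TCP position; "tcp_rot": TCP orientation; "ft_force": force on the tool from outside, world axes, zero at the start; "ft_torque": the same for the moment, N m; "opening": finger opening in m.
Only numpy, scipy, OpenCV 4.12 (cv2) and the standard library are available. Lean on these libraries where they do the work, as an engineer would, in place of code of your own. Each camera call takes 0.05 s, during which the arm holds its last target.

## Working session

There is one attempt and no reset: what is moved stays moved. The work goes in short steps, Python scripts to look and compute and a shell command to move; the robot and the scene stay as the last step left them, time stands still between calls to the robot, and variables do not carry over. Pictures are saved under pics/ and viewed, and the job is handed in when it is done.

```bash
ls; mkdir -p pics; python3 - <<'E'
from plant import bot
import cv2
print(bot.get_state())
for n in("scene","top"):
    cv2.imwrite(f"pics/{n}0.png",bot.read_camera(n)); print(bot.camera_model(n))
E
```

```text
pics
{'time_s': 0.0, 'q': array([-1.23899048e+00,  5.33364954e-02,  1.61430269e+00,  9.71163891e-06,
        1.47603014e+00, -1.19005700e-01]), 'dq': array([-0.00066483, -0.0003248 ,  0.00022385, -0.00060486,  0.00039611,
        0.00015117]), 'effort': array([-1.68594528e-03, -3.93680835e+01, -3.70177674e+01, -1.79461103e-04,
        7.21996883e-03,  7.52765231e-06]), 'ee_pos': array([ 0.2722172 , -0.56229549,  0.4034701 ]), 'tcp_rot': array([-3.06010797e+00, -7.01688717e-01,  3.31107799e-04]), 'ft_force': array([-0.1893672 , -0.64480463, -1.75587382]), 'ft_torque': array([0.01935525, 0.02660235, 0.00409088]), 'opening': 0.08520091734961854}
{'fx': 369.4365581058329, 'fy': 369.4365581058329, 'cx': 259.9384121640622, 'cy': 193.43765774892933, 'world_to_cam': array([[ 6.31311117e-01,  7.75529478e-01,  5.50478714e-04,
        -3.43691048e-01],
       [-6.30834976e-01,  5.13111038e-01,  5.82034617e-01,
         2.77351259e-01],
       [ 4.51102546e-01, -3.67792186e-01,  8.13163822e-01,
        -1.47660842e+00],
       [ 0.00000000e+00,  0.00000000e+00,  0.00000000e+00,
         1.00000000e+00]])}
{'fx': 406.70952143462017, 'fy': 406.70952143462017, 'cx': 254.1135589759288, 'cy': 186.23431213606207, 'world_to_cam': array([[ 0.00458473, -0.99995564,  0.0082276 , -0.00994793],
       [ 0.98729169,  0.00583336,  0.15881148, -0.56156376],
       [-0.15885243,  0.00739493,  0.98727464, -1.42046857],
       [ 0.        ,  0.        ,  0.        ,  1.        ]])}
```

View pics/scene0.png

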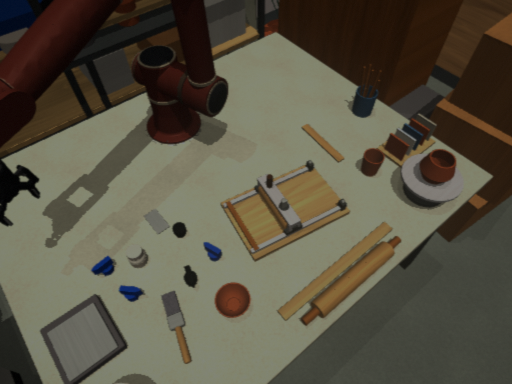

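View pics/top0.png

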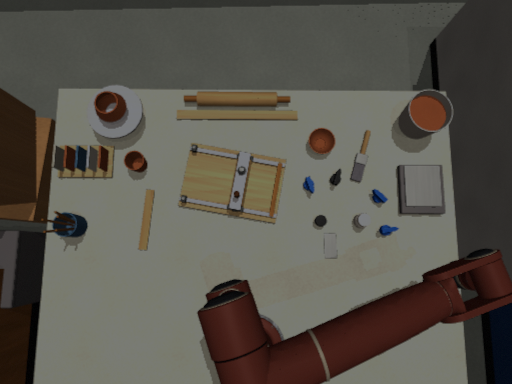

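The top view (up = +x, left = +y) shows the bed at about (232,183), the post at (237,195) and the shaft at (241,171). Candidates for the knob:
- black barred object at (336,177)
- round black spare at (320,221)
- blue look-alikes at (309,185), (379,196) and (388,230)

The description fits the black barred one at (336,177), so I'll check it in a close crop.

```bash
python3 - <<'E'
import cv2,numpy as np
t=cv2.imread("pics/top0.png"); s=cv2.imread("pics/scene0.png")
a=cv2.resize(t[155:200,310:365],None,fx=7,fy=7,interpolation=cv2.INTER_CUBIC)
b=cv2.resize(s[255:300,165:220],None,fx=7,fy=7,interpolation=cv2.INTER_CUBIC)
cv2.imwrite("pics/knob0.png",cv2.convertScaleAbs(np.hstack([a,b]),alpha=1.6))
a=cv2.resize(t[135:225,175:295],None,fx=6,fy=6,interpolation=cv2.INTER_CUBIC)
cv2.imwrite("pics/bed0.png",cv2.convertScaleAbs(a,alpha=1.3))
a=cv2.resize(s[155:255,215:355],None,fx=5,fy=5,interpolation=cv2.INTER_CUBIC)
cv2.imwrite("pics/bed0s.png",cv2.convertScaleAbs(a,alpha=1.3))
E
```

```text
(no output)
```

View pics/knob0.png

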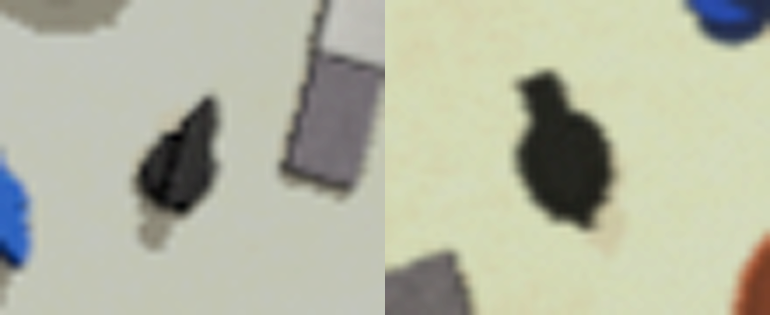

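View pics/bed0.png

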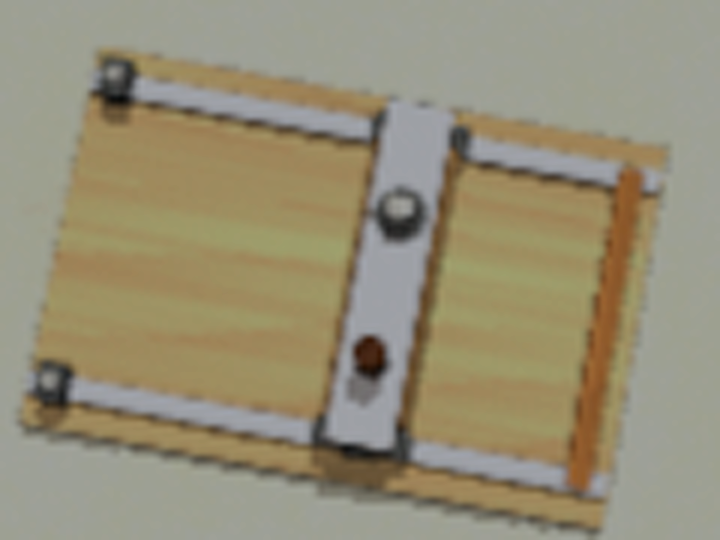

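View pics/bed0s.png

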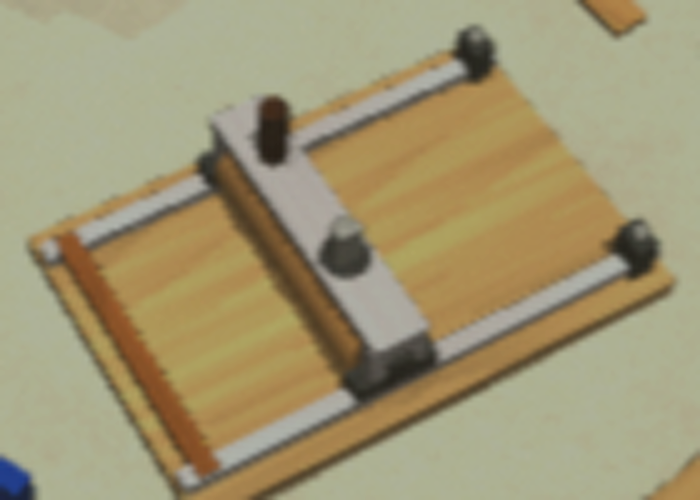

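```bash
cat > h.py <<'E'
import cv2,numpy as np
from plant import bot
from scipy.spatial.transform import Rotation as R
M={n:bot.camera_model(n) for n in("scene","top")}
def ray(n,u,v):
    m=M[n];W=np.array(m["world_to_cam"]);Rm=W[:3,:3];c=-Rm.T@W[:3,3]
    d=Rm.T@np.array([(u-m["cx"])/m["fx"],-(v-m["cy"])/m["fy"],-1]);return c,d
def plane(n,u,v,z):
    c,d=ray(n,u,v);return c+d*(z-c[2])/d[2]
def two(a,b):
    c1,d1=ray("top",*a);c2,d2=ray("scene",*b)
    A=np.stack([d1,-d2],1);s=np.linalg.lstsq(A,c2-c1,rcond=None)[0]
    p,q=c1+s[0]*d1,c2+s[1]*d2;return (p+q)/2,np.linalg.norm(p-q)
def proj(n,p):
    m=M[n];q=np.array(m["world_to_cam"])[:3]@np.append(p,1)
    return m["cx"]+m["fx"]*q[0]/-q[2], m["cy"]-m["fy"]*q[1]/-q[2]
def state():
    s=bot.get_state();r=R.from_rotvec(s["tcp_rot"]).as_matrix()
    print("t",round(s["time_s"],2),"tcp",s["ee_pos"].round(4),"F",s["ft_force"].round(1),"T",s["ft_torque"].round(2),"open",round(s["opening"],4),"q",s["q"].round(2))
    return s,r
E
python3 - <<'E'
from h import *
np.set_printoptions(precision=4,suppress=True)
s,r=state();print(r)
print("cams",ray("top",0,0)[0],ray("scene",0,0)[0])
f=lambda x,y:(175+x/6-.42,135+y/6-.42)
g=lambda x,y:(215+x/5-.4,155+y/5-.4)
for nm,a,b in [("post",f(371,345),g(272,103)),("shaft",f(402,203),g(344,228)),("stopfar",f(118,72),g(638,235)),("stopnear",f(52,375),g(474,42))]:
    print(nm,two(a,b))
print("post z.136",plane("top",*f(371,345),.136),plane("scene",*g(272,103),.136))
print("shaft z.118",plane("top",*f(402,203),.118),plane("scene",*g(344,228),.118))
print("carriage top corners",*[plane("top",*f(*p),.086) for p in [(388,100),(458,108),(328,440),(398,445)]])
print("bed corners",*[plane("top",*f(*p),.018) for p in [(98,50),(668,148),(605,530),(22,425)]])
# masks
for n,box in(("top",(310,155,365,200)),("scene",(165,255,220,300))):
    im=cv2.imread(f"pics/{n}0.png");x0,y0,x1,y1=box
    c=im[y0:y1,x0:x1];m=(c.max(2)<70).astype(np.uint8)
    k,l,st,ce=cv2.connectedComponentsWithStats(m);print(n,[(st[i],ce[i]+[x0,y0]) for i in range(1,k) if st[i][4]>20])
    cv2.imwrite(f"pics/kz_{n}.png",cv2.convertScaleAbs(cv2.resize(c,None,fx=13,fy=13,interpolation=cv2.INTER_CUBIC),alpha=3))
E
```

```text
t 0.1 tcp [ 0.2722 -0.5623  0.4036] F [ 1.2 -0.2 -0.4] T [-0.   -0.01  0.  ] open 0.0855 q [-1.24  0.05  1.61 -0.    1.48 -0.12]
[[ 0.9001  0.4357 -0.0006]
 [ 0.4357 -0.9001  0.0017]
 [ 0.0002 -0.0018 -1.    ]]
cams [0.3288 0.0038 1.4917] [ 1.058  -0.4189  1.0395]
post (array([0.5252, 0.0524, 0.1436]), np.float64(0.0012040974480942463))
shaft (array([0.6116, 0.0369, 0.1187]), np.float64(0.00019676371418967493))
stopfar (array([0.7046, 0.2112, 0.0556]), np.float64(0.0005968759490874931))
stopnear (array([0.519 , 0.2445, 0.0533]), np.float64(0.002027013258561113))
post z.136 [0.5267 0.0532 0.136 ] [0.5204 0.0559 0.136 ]
shaft z.118 [0.6118 0.037  0.118 ] [0.6112 0.0371 0.118 ]
carriage top corners [0.6804 0.0466 0.086 ] [0.6759 0.0052 0.086 ] [0.4783 0.0792 0.086 ] [0.4756 0.0387 0.086 ]
bed corners [0.7282 0.2292 0.018 ] [ 0.6681 -0.1248  0.018 ] [ 0.4319 -0.0849  0.018 ] [0.4937 0.2684 0.018 ]
top [(array([40,  7, 15, 20, 52], dtype=int32), array([354.7308, 172.5   ])), (array([ 19,  14,  12,  17, 121], dtype=int32), array([335.4545, 177.9669]))]
scene [(array([45,  0, 10,  6, 34], dtype=int32), array([215.4118, 257.8235])), (array([ 19,  10,  13,  23, 200], dtype=int32), array([189.89 , 276.605])), (array([ 0, 37, 12,  8, 56], dtype=int32), array([170.5357, 296.1429]))]
```

View pics/kz_top.png

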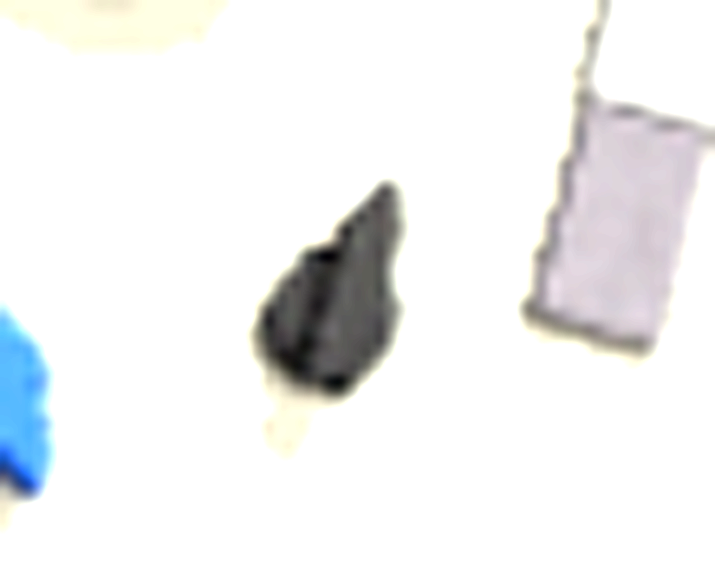

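View pics/kz_scene.png

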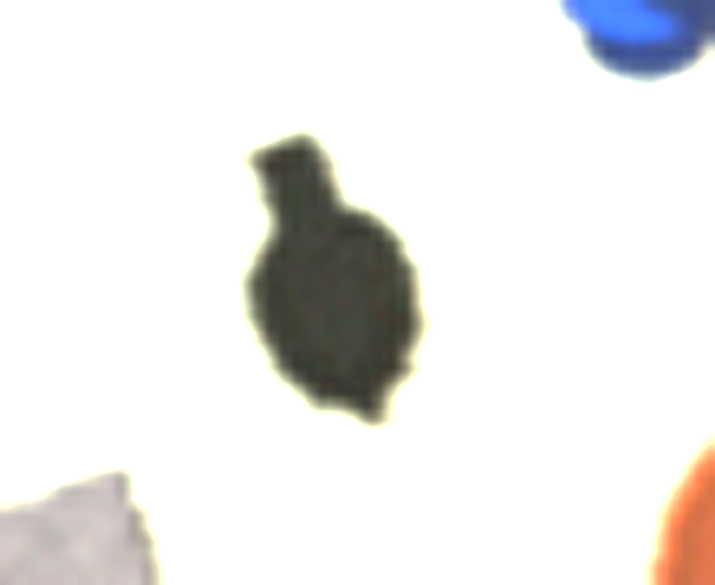

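```bash
python3 - <<'E'
from h import *
np.set_printoptions(precision=4,suppress=True)
f=lambda x,y:(310+x/13-.46,155+y/13-.46)
g=lambda x,y:(165+x/13-.46,255+y/13-.46)
N=plane("top",*f(388,185),.052);T=plane("top",*f(322,385),.052)
N2=plane("scene",*g(375,418),.024);T2=plane("scene",*g(280,145),.052)
for a,b in((N,T),(N2,T2),(N,T2)):
    d=(a-b)[:2];L=np.hypot(*d);print(a,b,"L",L,"yaw",np.arctan2(d[1],d[0]),"axis",b[:2]+d*24/60, a[:2]-d/L*.036)
# hub bulge: ellipse of hub in scene: left 250 right 418 at height
print(plane("top",*f(257,330),.024),plane("top",*f(400,310),.024))
print(plane("scene",*g(250,285),.012),plane("scene",*g(418,320),.024))
# background of predicted
for c,yaw in(((.549,-.204),-.3),):
    pass
# silhouette-center by two-view
for nm,th in(("top",70),("scene",90)):
    im=cv2.imread(f"pics/{nm}0.png")
    c=im[160:200,325:348] if nm=="top" else im[255:300,175:205]
    m=(c.max(2)<th).astype(np.uint8);cn=max(cv2.findContours(m,0,1)[0],key=cv2.contourArea);print(nm,cv2.boundingRect(cn),cv2.minAreaRect(cn))
E
```

```text
[ 0.6263 -0.3151  0.052 ] [ 0.5697 -0.2952  0.052 ] L 0.05992425166258202 yaw -0.3385650546647498 axis [ 0.5923 -0.3031] [ 0.5923 -0.3031]
[ 0.6291 -0.3146  0.024 ] [ 0.5745 -0.2991  0.052 ] L 0.05669883887279936 yaw -0.27632647734448207 axis [ 0.5964 -0.3053] [ 0.5945 -0.3048]
[ 0.6263 -0.3151  0.052 ] [ 0.5745 -0.2991  0.052 ] L 0.05411345560950623 yaw -0.2985939698727393 axis [ 0.5952 -0.3055] [ 0.5919 -0.3045]
[ 0.5901 -0.283   0.024 ] [ 0.596  -0.3236  0.024 ]
[ 0.5797 -0.3181  0.012 ] [ 0.616  -0.2947  0.024 ]
top (4, 9, 12, 17) ((11.750001907348633, 17.25), (9.899494171142578, 16.26345443725586), 45.0)
scene (9, 10, 14, 23) ((15.5, 21.0), (22.0, 13.0), 90.0)
```

Measurements:
- **Knob:** axis about (0.593, -0.304), yaw about -0.31. The hub width came out at 41 mm against 38 mm given, and the nose-to-tail length at 60 mm, so both fit.
- **Bed:** yaw about -0.168. The edges came out at 238 x 359 mm, which fits.
- **Post and shaft:** post about (0.524, 0.052), shaft (0.612, 0.037).

I'll straddle the post with open jaws along the bed's y and push with the inner pad.

```bash
python3 -m inch '[[[0.495,-0.443,0,0.296],[0.495,-0.443,0,0.296],[0.495,-0.443,0,0.296],[0.495,-0.443,0,0.296],[0.495,-0.443,0,0.296],[0.495,-0.443,0,0.296],[0.495,-0.443,0,0.296],[0.495,-0.443,0,0.296],[0.495,-0.443,0,0.296],[0.495,-0.443,0,0.296],[0.495,-0.443,0,0.296],[0.495,-0.443,0,0.296],[0.495,-0.443,0,0.296]]]' -1; python3 - <<'E'
from h import *
s,r=state();print(r.round(3))
cv2.imwrite("pics/a1.png",np.hstack([cv2.resize(bot.read_camera("scene")[100:270,180:380],None,fx=2,fy=2),cv2.resize(bot.read_camera("top")[100:270,150:350],None,fx=2,fy=2)]))
E
```

```text
time_s: 1.72
ee_pos: [0.5246, 0.0517, 0.4042]
tcp_rot: [3.13, -0.265, -0.002]
ft_force: [0.5, -0.4, -0.2]
opening: 0.0855
t 1.73 tcp [0.5246 0.0517 0.4042] F [ 0.5 -0.4 -0.2] T [ 0.02 -0.   -0.03] open 0.0855 q [-0.04 -0.18  1.84 -0.    1.49  1.7 ]
[[ 0.986 -0.168 -0.001]
 [-0.168 -0.986 -0.   ]
 [-0.001  0.001 -1.   ]]
```

View pics/a1.png

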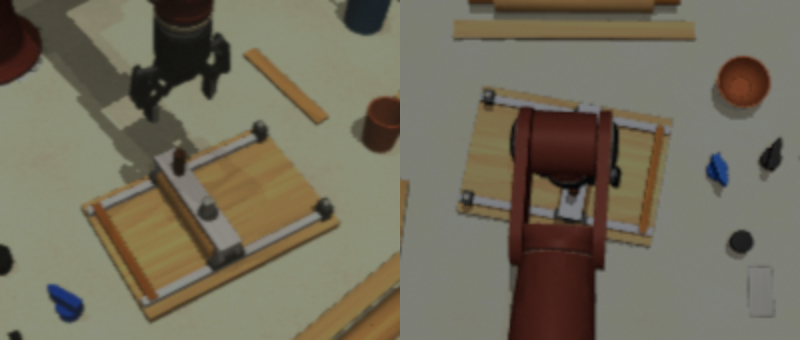

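The picture shows the open jaws straddling the post (scene crop (180,155)). I'll go down, check, and then slide.

```bash
python3 -m inch '[[[0,0,0.05,0],[0,0,0.1,0],[0,0,0.13,0],[0,0,0.144,0],[0,0,0.144,0],[0,0,0.144,0]]]'; python3 -m inch '[[[0,-0.03,0,0],[0,-0.05,0,0],[0,-0.07,0,0],[0,-0.09,0,0],[0,-0.11,0,0],[0,-0.13,0,0],[0,-0.14,0,0],[0,-0.15,0,0],[0,-0.15,0,0]]]';python3 - <<'E'
from h import *
s,r=state()
cv2.imwrite("pics/a2.png",np.hstack([cv2.resize(bot.read_camera("scene")[100:270,180:380],None,fx=2,fy=2),cv2.resize(bot.read_camera("top")[100:270,150:350],None,fx=2,fy=2)]))
E
```

```text
time_s: 2.58
ee_pos: [0.5256, 0.0516, 0.2626]
tcp_rot: [-3.13, 0.266, -0.005]
ft_force: [-0.7, 0.4, 0.8]
opening: 0.0853
time_s: 3.7
ee_pos: [0.5503, 0.2004, 0.2615]
tcp_rot: [-3.129, 0.264, -0.001]
ft_force: [-0.0, -0.3, -0.2]
opening: 0.0852
t 3.7 tcp [0.5503 0.2004 0.2615] F [-0.  -0.3 -0.2] T [0.03 0.   0.01] open 0.0852 q [0.22 0.09 1.82 0.   1.23 1.96]
```

View pics/a2.png

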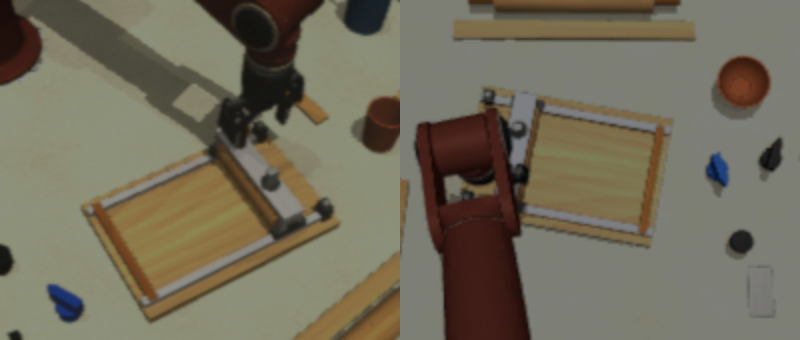

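The carriage follows the pad, with a gap of roughly 20 mm left to the stops (top crop (490,97)). I'll go on slowly until the force rises.

```bash
python3 -m inch '[[[0,-0.006,0,0],[0,-0.012,0,0],[0,-0.018,0,0],[0,-0.022,0,0],[0,-0.022,0,0]]]'; python3 -m inch '[[[0,-0.003,0,0],[0,-0.005,0,0],[0,-0.005,0,0]]]'
```

```text
time_s: 4.42
ee_pos: [0.5537, 0.222, 0.2606]
tcp_rot: [-3.129, 0.265, 0.0]
ft_force: [-1.7, -1.0, -0.2]
opening: 0.0855
time_s: 4.8
ee_pos: [0.5546, 0.2265, 0.2606]
tcp_rot: [-3.13, 0.265, 0.001]
ft_force: [-1.5, -2.4, -0.3]
opening: 0.0852
```

```bash
python3 -m inch '[[[0,-0.003,0,0],[0,-0.006,0,0],[0,-0.006,0,0]]]'; python3 -m inch '[[[0,-0.003,0,0],[0,-0.006,0,0],[0,-0.006,0,0]]]';python3 - <<'E'
from h import *
s,r=state()
a=bot.read_camera("scene");b=bot.read_camera("top");cv2.imwrite("pics/s3.png",a);cv2.imwrite("pics/t3.png",b)
cv2.imwrite("pics/a3.png",np.hstack([cv2.resize(a[140:230,270:370],None,fx=4,fy=4,interpolation=2),cv2.resize(b[135:225,175:275],None,fx=4,fy=4,interpolation=2)]))
E
```

```text
time_s: 5.18
ee_pos: [0.5556, 0.2326, 0.2606]
tcp_rot: [-3.13, 0.265, 0.0]
ft_force: [-1.4, -2.1, -1.5]
opening: 0.085
time_s: 5.55
ee_pos: [0.5564, 0.2351, 0.26]
tcp_rot: [3.119, -0.264, -0.006]
ft_force: [-6.5, -20.1, 4.0]
opening: 0.0858
t 5.55 tcp [0.5564 0.2351 0.26  ] F [ -6.5 -20.1   4. ] T [-2.92  0.85 -0.13] open 0.0858 q [ 0.28  0.14  1.78 -0.01  1.24  2.02]
```

View pics/a3.png

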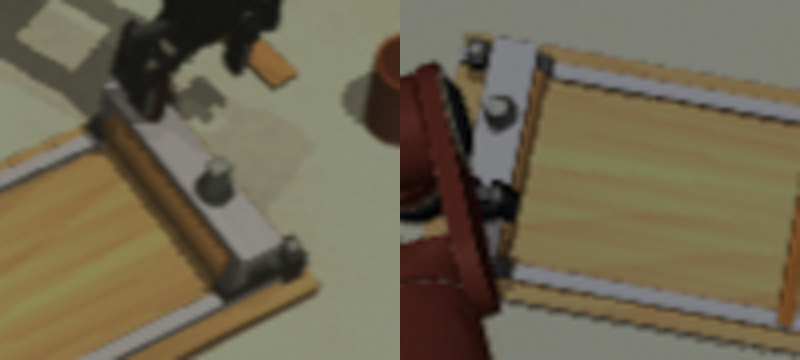

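The carriage meets the stops, and the force jumped to 20 N. I'll back off, lift, and re-measure with the arm clear.

```bash
python3 -m inch '[[[0,0,0,0],[0,0.015,0,0],[0,0.025,0,0],[0,0.032,-0.03,0],[0,0.032,-0.09,0],[0,0.032,-0.14,0],[0,0.09,-0.14,0],[0,0.15,-0.14,0],[0,0.21,-0.14,0],[0,0.27,-0.14,0],[0,0.33,-0.14,0],[0,0.39,-0.14,0],[0,0.45,-0.14,0],[0,0.45,-0.14,0],[0,0.45,-0.14,0]]]' 0;python3 - <<'E'
from h import *
s,r=state();print(r.round(3))
a=bot.read_camera("scene");b=bot.read_camera("top");cv2.imwrite("pics/s4.png",a);cv2.imwrite("pics/t4.png",b)
cv2.imwrite("pics/a4.png",cv2.convertScaleAbs(np.hstack([cv2.resize(a[130:220,260:360],None,fx=4,fy=4,interpolation=2),cv2.resize(b[135:225,175:275],None,fx=4,fy=4,interpolation=2)]),alpha=1.3))
E
```

```text
time_s: 7.52
ee_pos: [0.4812, -0.2051, 0.4012]
tcp_rot: [-3.13, 0.266, -0.003]
ft_force: [-0.2, -0.0, 0.9]
opening: 0.0427
t 7.53 tcp [ 0.4812 -0.2051  0.4012] F [-0.2 -0.   0.9] T [-0.02 -0.01 -0.03] open 0.0427 q [-0.55 -0.19  1.85  0.    1.48  1.19]
[[ 0.986 -0.168  0.002]
 [-0.168 -0.986  0.   ]
 [ 0.002 -0.001 -1.   ]]
```

View pics/a4.png

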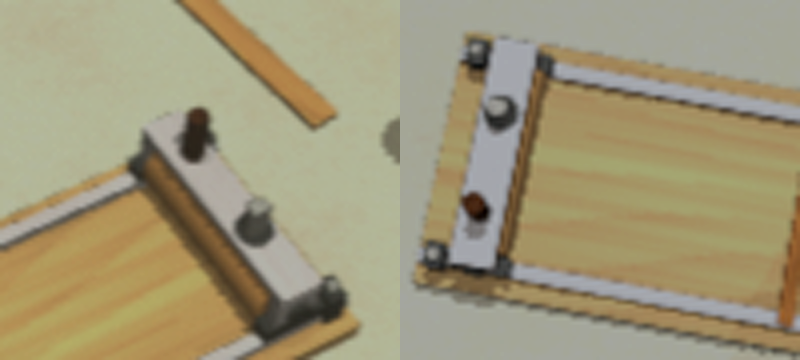

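View pics/t4.png

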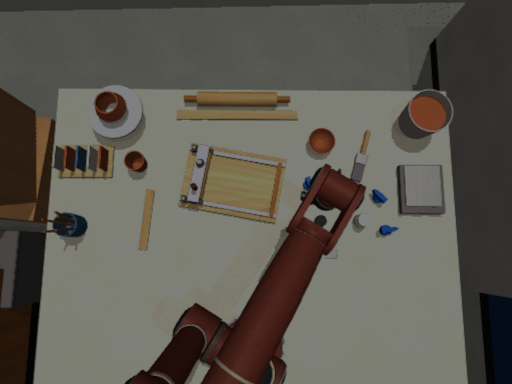

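The carriage stays hard against both stops (top crop (478,55) and (432,255)). Next I'll measure the shaft tip closely.

```bash
python3 - <<'E'
from h import *
a=cv2.imread("pics/s4.png");b=cv2.imread("pics/t4.png")
cv2.imwrite("pics/a5.png",cv2.convertScaleAbs(np.hstack([cv2.resize(a[170:200,308:340],None,fx=12,fy=12,interpolation=2),cv2.resize(b[148:178,185:217],None,fx=12,fy=12,interpolation=2)]),alpha=1.2))
E
```

```text
(no output)
```

View pics/a5.png

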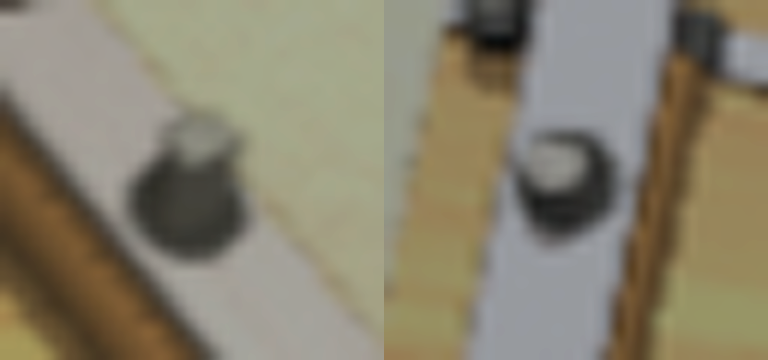

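```bash
python3 - <<'E'
from h import *
np.set_printoptions(precision=4,suppress=True)
t=(198.87,160.96);s=(324.2,181.0)
print(two(t,s),plane("top",*t,.118),plane("scene",*s,.118))
p=plane("top",*t,.118);d=p[:2]-[.6118,.037];print("slide",np.hypot(*d),"dir yaw",-np.arctan2(d[0],d[1]))
# post
f=lambda x,y:(175+(x-400)/4-.4,135+y/4-.4);g=lambda x,y:(260+x/4-.4,130+y/4-.4)
print("post",two(f(478,200),g(200,113)),plane("top",*f(478,200),.136))
# bed edges: carriage top corners
for q in[(497,38),(540,44),(450,262),(493,268)]:print(plane("top",*f(*q),.086))
# predicted pixels of flat top rim
yaw=-.168
# pads: knob
st,r=state();k=np.array([.593,-.304]);print("to knob, tool axes",r.T@(np.array([*k,.26])-st["ee_pos"]))
E
```

```text
(array([0.6371, 0.1847, 0.1183]), np.float64(0.0002508632349519055)) [0.6371 0.1846 0.118 ] [0.637 0.185 0.118]
slide 0.14978059859092102 dir yaw -0.16959547128594593
post (array([0.5514, 0.1968, 0.143 ]), np.float64(0.003993079756098021)) [0.5513 0.1962 0.136 ]
[0.7056 0.1905 0.086 ]
[0.7004 0.1522 0.086 ]
[0.5048 0.2261 0.086 ]
[0.4998 0.1886 0.086 ]
t 7.62 tcp [ 0.4814 -0.2042  0.401 ] F [-0.1  0.6 -0.4] T [ 0.    0.02 -0.08] open 0.0431 q [-0.54 -0.19  1.85  0.    1.48  1.19]
to knob, tool axes [0.1265 0.0799 0.1411]
```

The shaft tip is at (0.637, 0.185). The two views agree within 1 mm, and the height of 0.118 is as it must be. Now I'll move above the knob.

```bash
python3 -m inch '[[[0.06,0.04,0,0.068],[0.1,0.07,0,0.068],[0.1265,0.08,0.03,0.068],[0.1265,0.08,0.08,0.068],[0.1265,0.08,0.125,0.068],[0.1265,0.08,0.125,0.068],[0.1265,0.08,0.125,0.068]]]' 0;python3 - <<'E'
from h import *
s,r=state();print(r.round(3))
a=bot.read_camera("scene");b=bot.read_camera("top");cv2.imwrite("pics/s6.png",a);cv2.imwrite("pics/t6.png",b)
cv2.imwrite("pics/a6.png",cv2.convertScaleAbs(np.hstack([cv2.resize(a[220:310,150:250],None,fx=4,fy=4,interpolation=2),cv2.resize(b[135:225,285:385],None,fx=4,fy=4,interpolation=2)]),alpha=1.6))
E
```

```text
time_s: 8.5
ee_pos: [0.5932, -0.3049, 0.2779]
tcp_rot: [3.103, -0.485, 0.004]
ft_force: [-0.2, -0.5, 0.8]
opening: 0.0427
t 8.5 tcp [ 0.5932 -0.3049  0.2779] F [-0.2 -0.5  0.8] T [-0.07  0.02  0.02] open 0.0427 q [-0.59  0.25  1.61  0.    1.28  1.29]
[[ 0.952 -0.305  0.003]
 [-0.305 -0.952 -0.001]
 [ 0.003  0.001 -1.   ]]
```

View pics/a6.png

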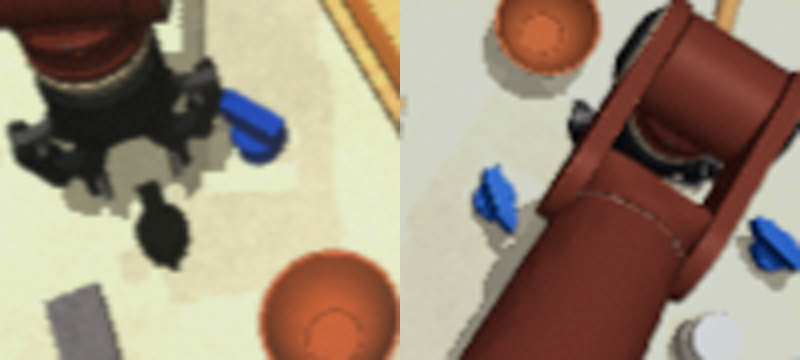

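```bash
python3 - <<'E'
from h import *
a=cv2.imread("pics/s6.png")
o=cv2.convertScaleAbs(cv2.resize(a[220:310,150:250],None,fx=7,fy=7,interpolation=2),alpha=2.2)
s,r=state()
def mk(p,c):
    u,v=proj("scene",p);cv2.circle(o,(int((u-150+.5)*7),int((v-220+.5)*7)),4,c,-1)
for y in(-.0215,0,.0215):
    mk(s["ee_pos"]+r@[0,y,.168],(0,0,255));mk(s["ee_pos"]+r@[0,y,.23],(255,0,255))
mk([.593,-.304,.052],(0,255,0))
cv2.imwrite("pics/a7.png",o)
E
```

```text
t 8.6 tcp [ 0.5933 -0.3056  0.2794] F [-0.  -0.9  0.5] T [-0.03 -0.05  0.01] open 0.0427 q [-0.59  0.25  1.61  0.    1.28  1.29]
```

View pics/a7.png

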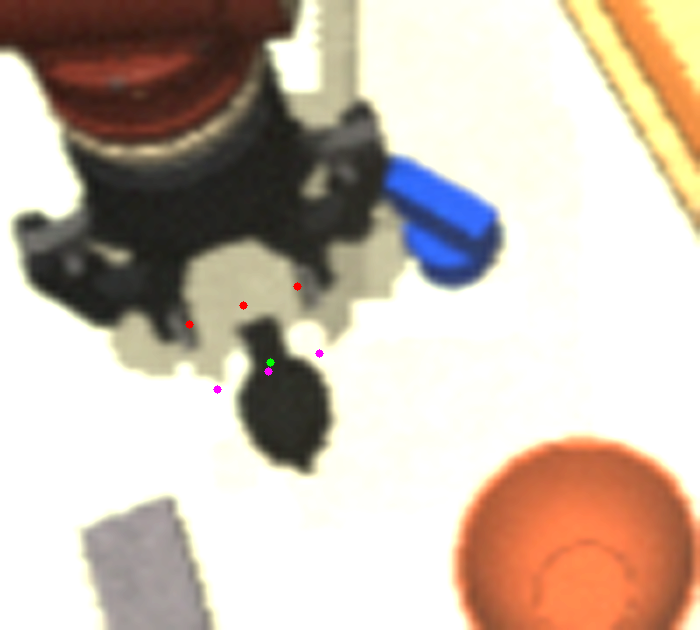

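The jaws line up with the bar: the projected tips and grasp centre fall on it at crop (270,365), and nothing stands in the way. I'll go down and grip.

```bash
python3 -m inch '[[[0.002,0,0.03,0],[0.002,0,0.055,0],[0.002,0,0.07,0],[0.002,0,0.077,0],[0.002,0,0.077,0]]]' 0; python3 -m inch '[[[0,0,0,0],[0,0,0,0],[0,0,0,0],[0,0,0,0],[0,0,0,0]]]' 1 60;python3 - <<'E'
from h import *
s,r=state()
E
```

```text
time_s: 9.22
ee_pos: [0.5943, -0.3063, 0.1993]
tcp_rot: [3.103, -0.487, 0.001]
ft_force: [-0.2, -0.2, 0.4]
opening: 0.0429
time_s: 9.85
ee_pos: [0.5946, -0.3066, 0.2001]
tcp_rot: [3.103, -0.487, 0.003]
ft_force: [1.0, -0.3, 6.3]
opening: 0.0149
t 9.85 tcp [ 0.5946 -0.3066  0.2001] F [ 1.  -0.3  6.3] T [-0.02  0.01 -0.01] open 0.0149 q [-0.59  0.35  1.64  0.    1.15  1.3 ]
```

```bash
python3 -m inch '[[[0,0,-0.02,0],[0,0,-0.06,0],[0,0,-0.12,0],[0,0,-0.17,0],[-0.01,-0.05,-0.18,-0.068],[-0.025,-0.11,-0.18,-0.068],[-0.04,-0.17,-0.18,-0.068],[-0.052,-0.23,-0.18,-0.068],[-0.066,-0.29,-0.18,-0.068],[-0.08,-0.35,-0.18,-0.068],[-0.092,-0.41,-0.18,-0.068],[-0.104,-0.46,-0.18,-0.068],[-0.109,-0.48,-0.18,-0.068],[-0.109,-0.48,-0.18,-0.068],[-0.109,-0.48,-0.18,-0.068]]]';python3 - <<'E'
from h import *
s,r=state();print(r.round(3))
a=bot.read_camera("scene");b=bot.read_camera("top");cv2.imwrite("pics/s8.png",a);cv2.imwrite("pics/t8.png",b)
cv2.imwrite("pics/a8.png",cv2.convertScaleAbs(np.hstack([cv2.resize(a[110:210,250:350],None,fx=4,fy=4,interpolation=2),cv2.resize(b[115:215,155:255],None,fx=4,fy=4,interpolation=2)]),alpha=1.6))
E
```

```text
time_s: 11.72
ee_pos: [0.6374, 0.1829, 0.3787]
tcp_rot: [3.129, -0.267, -0.001]
ft_force: [0.0, -0.1, -0.7]
opening: 0.0149
t 11.72 tcp [0.6374 0.1829 0.3787] F [ 0.  -0.1 -0.7] T [ 0.04  0.02 -0.01] open 0.0149 q [ 0.17  0.16  1.54 -0.    1.44  1.91]
[[ 0.986 -0.17  -0.   ]
 [-0.17  -0.986 -0.001]
 [-0.     0.001 -1.   ]]
```

View pics/a8.png

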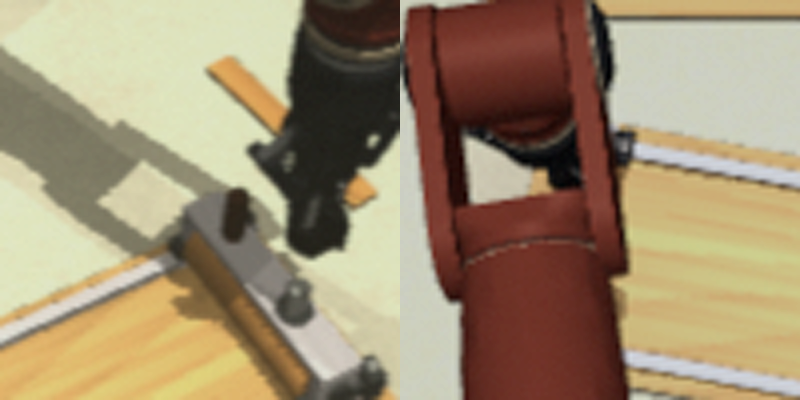

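```bash
python3 - <<'E'
from h import *
a=cv2.imread("pics/s8.png")
x0,y0=312,148;k=16
o=cv2.convertScaleAbs(cv2.resize(a[y0:y0+34,x0:x0+40],None,fx=k,fy=k,interpolation=2),alpha=3)
s,r=state()
def pt(p):
    u,v=proj("scene",p);return [int((u-x0+.5)*k),int((v-y0+.5)*k)]
def ring(rad,h,c):
    P=[pt(s["ee_pos"]+r@[rad*np.cos(t),rad*np.sin(t),h]) for t in np.linspace(0,6.283,40)]
    cv2.polylines(o,[np.array(P)],True,c,1)
ring(.019,.2,(0,0,255));ring(.019,.176,(255,0,0))
for y in(-.008,.008): cv2.circle(o,pt(s["ee_pos"]+r@[-.024,y,.148]),3,(0,255,0),-1)
cv2.circle(o,pt(s["ee_pos"]+r@[.036,0,.148]),3,(0,255,255),-1);cv2.circle(o,pt(s["ee_pos"]+r@[.036,0,.176]),3,(0,255,255),-1)
cv2.imwrite("pics/a9.png",o)
E
```

```text
t 11.82 tcp [0.6375 0.1825 0.3787] F [-0.2 -0.  -0.9] T [0.03 0.03 0.01] open 0.015 q [ 0.17  0.16  1.54 -0.    1.44  1.91]
```

View pics/a9.png

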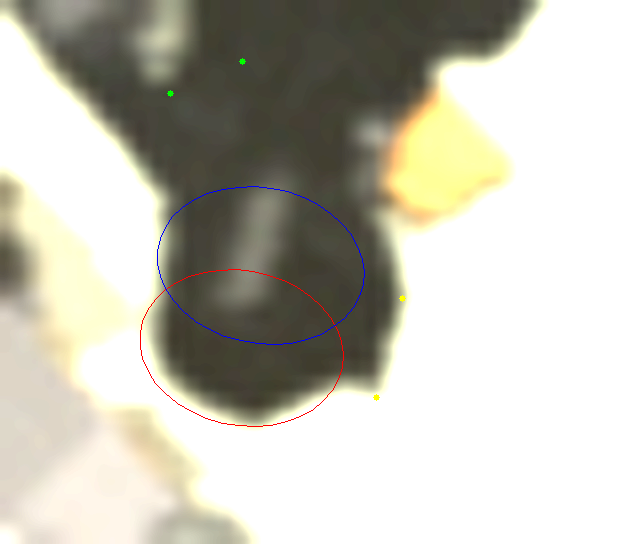

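The drawn hub and nose outlines match the silhouette to within about 0.6 px (2 mm), so the knob is held centred with its nose ahead. I'll lower to just above the tip and compare directly.

```bash
python3 -m inch '[[[-0.0005,-0.002,0.03,0],[-0.0005,-0.002,0.045,0],[-0.0005,-0.002,0.052,0],[-0.0005,-0.002,0.052,0],[-0.0005,-0.002,0.052,0]]]';python3 - <<'E'
from h import *
s,r=state()
a=bot.read_camera("scene");cv2.imwrite("pics/s10.png",a)
x0,y0=300,155;k=16
o=cv2.convertScaleAbs(cv2.resize(a[y0:y0+36,x0:x0+44],None,fx=k,fy=k,interpolation=2),alpha=2)
def pt(p):
    u,v=proj("scene",p);return [int((u-x0+.5)*k),int((v-y0+.5)*k)]
def ring(c0,rad,c):
    P=[pt(np.array(c0)+[rad*np.cos(t),rad*np.sin(t),0]) for t in np.linspace(0,6.283,40)]
    cv2.polylines(o,[np.array(P)],True,c,1)
e=s["ee_pos"];ring([e[0],e[1],e[2]-.2],.019,(0,0,255));ring([.637,.1847,.118],.0085,(0,255,0));ring([.637,.1847,.088],.016,(255,255,0))
cv2.imwrite("pics/a10.png",o)
E
```

```text
time_s: 12.45
ee_pos: [0.6376, 0.1861, 0.3279]
tcp_rot: [-3.13, 0.266, -0.003]
ft_force: [0.2, 0.1, -0.6]
opening: 0.015
t 12.45 tcp [0.6376 0.1861 0.3279] F [ 0.2  0.1 -0.6] T [-0.   -0.02  0.  ] open 0.015 q [ 0.17  0.2   1.59 -0.    1.36  1.91]
```

View pics/a10.png

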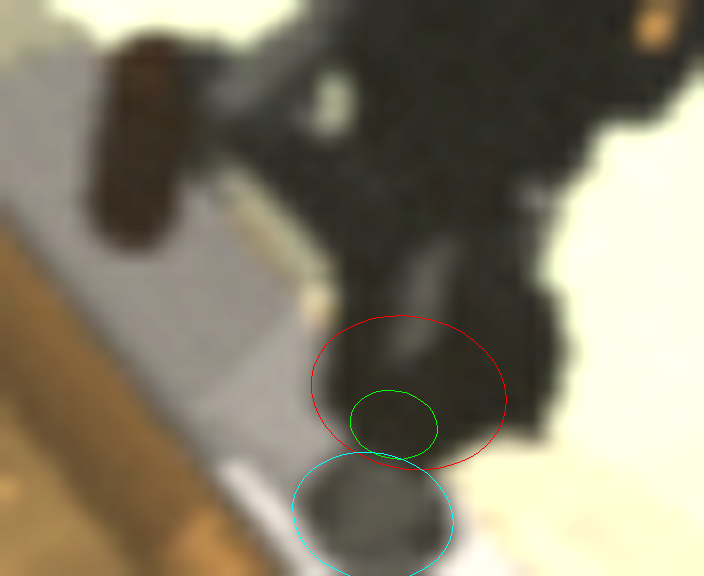

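```bash
python3 -m inch '[[[0,0,0.006,0],[0,0,0.011,0],[0,0,0.014,0],[0,0,0.014,0]]]';python3 -m inch '[[[0,0,0.002,0],[0,0,0.003,0],[0,0,0.003,0]]]'; python3 -c "
from h import *
for i in range(3): state()"
```

```text
time_s: 13.0
ee_pos: [0.6371, 0.1862, 0.3121]
tcp_rot: [3.13, -0.265, -0.001]
ft_force: [-0.1, -0.2, -0.5]
opening: 0.0148
time_s: 13.38
ee_pos: [0.6372, 0.1862, 0.3096]
tcp_rot: [3.13, -0.265, -0.0]
ft_force: [-0.2, 0.5, -0.1]
opening: 0.0145
t 13.38 tcp [0.6372 0.1862 0.3096] F [-0.2  0.5 -0.1] T [-0.   -0.03 -0.  ] open 0.0145 q [0.17 0.21 1.6  0.   1.33 1.91]
t 13.38 tcp [0.6372 0.1862 0.3096] F [-0.2  0.5 -0.1] T [-0.   -0.03 -0.  ] open 0.0145 q [0.17 0.21 1.6  0.   1.33 1.91]
t 13.38 tcp [0.6372 0.1862 0.3096] F [-0.2  0.5 -0.1] T [-0.   -0.03 -0.  ] open 0.0145 q [0.17 0.21 1.6  0.   1.33 1.91]
```

The underside is now about 8 mm below the tip height with no force, so the knob is going on. I'll continue.

```bash
python3 -m inch '[[[0,0,0.003,0],[0,0,0.006,0],[0,0,0.009,0],[0,0,0.0095,0],[0,0,0.0095,0]]]';python3 -m inch '[[[0,0,0.001,0],[0,0,0.002,0],[0,0,0.002,0],[0,0,0.002,0]]]'; python3 -m inch '[[[0,0,0.001,0],[0,0,0.002,0],[0,0,0.002,0],[0,0,0.002,0]]]'
```

```text
time_s: 14.0
ee_pos: [0.6373, 0.1862, 0.3001]
tcp_rot: [-3.13, 0.265, 0.0]
ft_force: [0.4, 0.7, -1.1]
opening: 0.0149
time_s: 14.5
ee_pos: [0.6373, 0.1862, 0.2982]
tcp_rot: [3.13, -0.265, 0.0]
ft_force: [-0.6, 0.5, -1.4]
opening: 0.0147
time_s: 15.0
ee_pos: [0.6373, 0.1862, 0.2966]
tcp_rot: [-3.13, 0.265, -0.001]
ft_force: [-2.2, -0.9, 2.7]
opening: 0.015
```

```bash
python3 -m inch '[[[0,0,0,0],[0,0,0,0],[0,0,0,0],[0,0,0.002,0],[0,0,0.004,0],[0,0,0.004,0],[0,0,0.004,0]]]' 1 90;python3 -m inch '[[[0,0,0.002,0],[0,0,0.004,0],[0,0,0.004,0],[0,0,0.004,0]]]'; python3 -m inch '[[[0,0,0.001,0],[0,0,0.003,0],[0,0,0.003,0],[0,0,0.003,0]]]'
```

```text
time_s: 15.88
ee_pos: [0.6374, 0.1862, 0.2929]
tcp_rot: [-3.13, 0.265, -0.001]
ft_force: [-2.9, -0.3, 6.7]
opening: 0.0146
time_s: 16.38
ee_pos: [0.6374, 0.1862, 0.2901]
tcp_rot: [3.13, -0.265, 0.001]
ft_force: [-6.2, -0.4, 10.4]
opening: 0.0143
time_s: 16.88
ee_pos: [0.6376, 0.1863, 0.2899]
tcp_rot: [3.13, -0.265, 0.001]
ft_force: [-12.0, -3.1, 21.3]
opening: 0.0143
```

The travel stopped after about 8 mm, with the force rising to 21 N, so the plunger is on its bottom. I'll ease the sideways force by 1 mm and look.

```bash
python3 -m inch '[[[-0.001,0,0,0],[-0.001,0,0,0],[-0.001,0,0,0]]]';python3 - <<'E'
from h import *
a=bot.read_camera("scene");b=bot.read_camera("top");cv2.imwrite("pics/s11.png",a);s,r=state()
o=cv2.convertScaleAbs(np.hstack([cv2.resize(a[140:215,275:365],None,fx=5,fy=5,interpolation=2)[:, :400],cv2.resize(b[135:210,175:255],None,fx=5,fy=5,interpolation=2)]),alpha=1.6)
cv2.imwrite("pics/a11.png",o)
E
```

```text
time_s: 17.25
ee_pos: [0.6371, 0.1863, 0.29]
tcp_rot: [3.13, -0.265, 0.005]
ft_force: [-8.8, -2.3, 19.1]
opening: 0.0142
t 17.35 tcp [0.6371 0.1863 0.29  ] F [-8.8 -2.8 18.7] T [-0.53  1.51  0.03] open 0.0141 q [ 0.17  0.23  1.61 -0.    1.29  1.91]
```

View pics/a11.png

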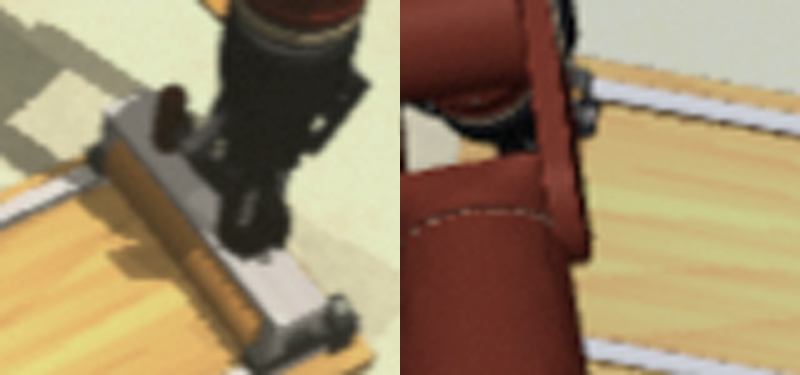

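```bash
python3 -m inch '[[[-0.001,0,0,0],[-0.002,0,0,0],[-0.002,0,0,0],[-0.002,0,0,0],[-0.002,0,0,0]]]'; python3 - <<'E'
from h import *
s,r=state();print(r.round(3)); bot.hand_in()
E
```

```text
time_s: 17.98
ee_pos: [0.6361, 0.1864, 0.29]
tcp_rot: [-3.13, 0.266, -0.012]
ft_force: [-2.2, -2.7, 15.6]
opening: 0.0145
t 17.98 tcp [0.6361 0.1864 0.29  ] F [-2.2 -2.7 15.6] T [-0.55  0.43 -0.  ] open 0.0145 q [ 0.17  0.23  1.62 -0.    1.29  1.91]
[[ 0.986 -0.168  0.008]
 [-0.168 -0.986 -0.001]
 [ 0.008 -0.001 -1.   ]]
the job is handed in; nothing more can be done
```

I handed the job in at about 18 s, with the knob on the shaft and still gripped and pressed down. There is no verdict to report, since the hand-in gives none.

- **Carriage:** I pushed it by the post until the force jumped to 20 N. The pictures before and after fitting show it against both stops.
- **Knob:** I gripped the bar at 60 N, later 90 N, and turned it by about 0.14 rad to the bed's yaw of -0.168. It slid onto the shaft with almost no force and met the spring at tool height 0.297, where "fully home" was expected at 0.298.
- **Plunger:** the tool went down about 7.5 mm to 0.290, with the force rising from 3 N to 10 N and then to 21 N at the hard stop. At hand-in it was still pressing with about 16 N.
- **Last checks:** the tool was upright within 0.01 rad and its yaw matched the bed. It was within about 2 mm of the measured shaft position.
- **Disagreements:** a sideways force of up to 12 N built up while pressing, and I eased it to about 3 N before handing in. The drawn hub outline was about 2 mm off the image.
- **Not seen directly:** the plunger depth comes only from tool height and force, and at the end the top view was blocked by the arm.

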